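# Latch the painting case shut

## Task

Latch the wooden painting case, whose sprung lid stands a finger's breadth open. Take the toggle latch's wire bail by its red tab, lower its bar gently behind the hook on the lid until you feel the hook's floor, draw it back under the lip only until it stops, and let go; then swing the red lever over past centre and, to seat it on its rubber rest, press it down with a firm push of about 15 newtons (never over 30), held for half a second. The lever must stay fully home and hold the lid shut; do not tug hard on the bail, and leave the jar, the little bottle and the eraser where they are.

Things in the scene. Friction and masses are not known exactly. Their poses are not given: they have to be found in the camera images.
- case: Wooden case, 154 mm (x) by 200 mm (y) by 120 mm high, fixed, standing on its spine; origin on the table. Its x points across the seam from the case proper (x -100 to 0 mm) to the lid (x 4 to 54 mm), z up. Its yaw varies by 0.4 rad either way. The latch lies on the top face (z 120 mm), symmetric about y = 0, and moves in the x-z plane
- lid: Lid half, 50x200x116 mm, dark steel hook on its top. Origin on its hinge (along y) at the seam's foot, 6 mm up. Gasket springs it open 0.085 rad (11 mm at the hook), about 5.5 N per mm at the hook to draw shut. The hook is shimmed and screw-set: it lies anywhere within 3 mm along x and 3 mm in height of its nominal place; this is not measured and must be felt
- keeper (a point): Nominal centre of the seated bar, fixed to the lid (case x 24, z 139 mm shut; x 35, z 137 open). Hook, 24 mm wide (y): 4 mm upright plate on the bar's -x side; lip from its top towards +x, ending 1.5 mm beyond this point, underside 2.5, top 5.5 mm above it; pocket floor 4.5 mm below it, reaching 22 mm to +x. Lower the bar beyond the lip onto the floor, slide it to -x until it stops
- pivot (a point): Nominal axis of the lever (along y), fixed to the case at its x -22, z 144 mm. The latch's base with lever and rubber rest is packed up or down: all of it lies anywhere within 2 mm in height of nominal, not measured, to be felt. The bail is hinged on the lever 14 mm from the axis, towards the handle's end (2 mm below that line when home): turning it home draws the bail up to 25 mm towards -x
- lever (a joint): Lever angle, rad. 0 = home, handle flat on its rubber rest, pointing to case -x; 1.57 = upright; grows on towards the lid, stop at 2.9. Red handle 26 mm wide (y), 8 to 49 mm from the axis; its upper (pushed) face, 7 mm off the axis, looks to +x when upright, is at nominal case z 151 mm when home. Hooked, it takes up to 12 N at 38 mm out, none at dead centre (about 0.25), then snaps home
- bail: Wire bail, 42 mm wide over its two legs, 5 mm wire. Origin on its hinge on the lever; bar 60 mm from it, along its own x (0.05 rad below it). Light friction keeps it where left. With the lever following, the bar can be put anywhere in the x-z plane from 46 to 74 mm from pivot on the lid side
- bar (a point): Centre of the bail's bar (5 mm thick, 37 mm long along y), the part that hooks
- tab (a point): Centre of the bail's red finger tab: 32 mm long, 16 mm wide (y), 6 mm thick; this point is 24 mm beyond the bar and bent up 0.8 rad from the bail's line. Pinch it from above across its 16 mm width (fingers closing along the case's y); the lid's top (z 120 mm) lies beneath. The bail turns and creeps a few mm in the fingers as it is moved
- jar_violet: Loose bystander: small paint jar with white lid and violet band, 50 mm wide, 58 mm high, beside the case; origin under its centre
- drier_bottle: Loose bystander: small brown bottle with black cap, 31 mm wide, 74 mm high, on the other side of the case; origin under its centre
- eraser: Loose bystander: white and blue eraser, 25 x 48 x 14 mm, in front of the case; origin under its centre

How it is judged:
By the outcome, as a careful person would: the job done as asked, in the order asked, and still so for the second after the job is handed in, with the robot touching nothing.
It also fails if it takes over 72 s, if anything falls off the work surface, if the arm or the gripper's body presses on something with over 40 N, if the wrist force passes 120 N, or if a joint passes its speed limit or range.

## Robot

A 7-joint arm with a two-finger parallel gripper is mounted at the origin on a cart in front of the work surface, level with it; the furniture and walls round the work are solid. World frame = base frame: x ahead of the robot, y to its left, z up, the work surface at z = 0. Lengths are in m, angles in degrees, forces in N, time in s.
With the tool pointing down it reaches from about 0.425 to 0.925 m from the base axis. Payload 6.8 kg.
Tool frame: the origin (TCP) lies midway between the tips of the shut fingers; the grasp point (between the pads) lies 19 mm behind it (env.pinch_z is the distance from the TCP to the grasp point, in m); x points along the fingers, y is the direction in which the jaws open and shut, and the axes are right-handed (so a half turn about x gives the same grasp; the last joint's range is limited). The gripper opens to 85 mm and grips with 20 to 120 N. Pads are 22 mm wide; open, the fingers measure 114 mm over their backs; the gripper's body (76 mm by 85 mm) begins 54 mm behind the grasp point. The pads swing forward as they close: fully open they stand 13 mm farther back than shut.
Start: joints at [-77.47, 27.33, 1.283, 89.118, -0.659, 63.558, -4.761], TCP at [0.217, 0.639, 0.231] pointing down, gripper open.
Joint ranges: [-169.35, 169.35], [-19.33, 120.38], [-80.79, 83.38], [13.8, 139.57], [-78.32, 258.32], [9.67, 109.79], [-169.56, 169.56]. Speed limits (degrees/s): [136.94, 136.94, 180, 180, 180, 180, 180].

## Interface

Orientations are given as a 3x3 rotation matrix whose columns are the frame's x, y, z axes.
In Python, from rig import env gives the robot as it stands.
- The arm moves only by the tool move_arm, never from a script. Its argument "deltas" is a list that holds one entry, the list of rows, each a list of 7 numbers: the turn, a rotation vector about the world's x, y, z in units of 6 degrees (1.0 is 6 degrees), then the shift along the world's x, y, z in mm, then the gripper command: -1 is fully open, 1 is shut, values between are in proportion. A call has 1 to 5 rows; each row is the pose to reach, as a shift and turn from the pose measured when the call began; what a row does not reach only later rows make up. A row lasts 1/12 s, in which the tool goes at most 41.7 mm and 7.16 degrees, less where a joint would pass 70% of its speed; a pose out of reach is approached as far as the arm can. A call with a gripper value outside its range is refused whole. The fingers move at their own pace and stop on an object; "force" is the grip in N (left out, the last holds). Time passes only in rows, so rows that repeat a pose let the fingers close. It gives the time, the measured TCP pose, the force and the opening at its end, in the units of the state.
- env.get_obs(): the state, without advancing time (a new reading comes with each control period).
- env.read_camera(name): name is "side" or "top"; returns (picture, depth): 420x560x3 uint8, red, green, blue; 420x560 float32, m along the optical axis (not along the pixel's ray), 0 where there is no reading.
- env.camera_params(name): a dict with "fov_y" (degrees; the focal length in pixels is half the picture's height over the tangent of half this angle, whatever the lens; pixels are square), "cx", "cy" (the principal point, pixels), "rvec" (rotation vector, rad) and "tvec" (3), from world to camera coordinates, as OpenCV has them. Camera axes: x right, y down, z forward; pixel columns grow to the right and rows downward; lengths in m; the calibration is good to about 2 mm. A picture is of the moment at which its call begins. camera_params takes no time and is no camera call.
- env.finish_job(): hands the job in, once; it reports no verdict.
Trained networks look in the newest picture that a camera, given by its name, has taken for a name from the list of things; names that differ only in an ending like _2 or _b are one class to them, and where a whole thing is asked for, a point or a joint stands for the part that bears it (a point fixed in the world has none). Each returns a list of dicts, best first, with "conf" (0 to 1); they miss things now and then, are a little off and sometimes report something else, mostly with a low value. They report only what shows in the picture. A call takes as long as a camera call.
- env.search_frame(thing, camera): "bbox" ([left, top, width, height] in pixels, round what is visible of it).
- env.regions_of(thing, camera): "region" (420x560 bool, what is visible of it) and "bbox" ([left, top, width, height] in pixels, round what is visible of it).
- env.pinpoint(thing, camera): "location" ([column, row] in pixels: a listed point, or the origin of a listed thing).
The state is a dict: "clock": time; "qpos": joint angles; "dq": joint speeds; "joint_efforts": joint torques, N m; "eef_pos": TCP position; "tcp_rot": TCP orientation; "wrist_force": force on the tool from outside, world axes, zero at the start; "torque": the same for the moment, N m; "opening": finger opening in m.
Only numpy, scipy, OpenCV 4.12 (cv2) and the standard library are available. Lean on these libraries where they do the work, as an engineer would, in place of code of your own. Each camera call takes 0.05 s, during which the arm holds its last target. There are 200 camera calls.

## Working session

There is one attempt and no reset: what is moved stays moved. The work goes in short steps, Python scripts to look and compute and a tool call to move; the robot and the scene stay as the last step left them, time stands still between calls to the robot, and variables do not carry over. Pictures are saved under pics/ and viewed, about 8 in all and at most 12, crops included, and the job is handed in when it is done.

Besides the shell and the picture viewer there is one more tool, called after "Call:" as name(argument=value, ...) on one line, values as JSON. move_arm: Moves the arm, as the interface text tells. Its arguments: {"type":"object","properties":{"deltas":{"type":"array","items":{"type":"array","items":{"type":"array","items":{"type":"number"}}}},"force":{"type":"number"}},"required":["deltas"]}

```bash
mkdir -p pics
cat > h.py <<'E'
import numpy as np, cv2
from rig import env
def cam(n):
    p=env.camera_params(n); f=210/np.tan(np.radians(p['fov_y'])/2)
    R=cv2.Rodrigues(np.array(p['rvec'],float))[0]; return f,p['cx'],p['cy'],R,np.array(p['tvec'],float).ravel()
def unproj(n,D):
    f,cx,cy,R,t=cam(n); v,u=np.mgrid[0:D.shape[0],0:D.shape[1]]
    P=np.stack([(u-cx)/f*D,(v-cy)/f*D,D],-1); return (P-t)@R
def ray(n,uv):
    f,cx,cy,R,t=cam(n); d=R.T@np.array([(uv[0]-cx)/f,(uv[1]-cy)/f,1]); return -R.T@t,d
def proj(n,X):
    f,cx,cy,R,t=cam(n); c=R@np.array(X)+t; return f*c[0]/c[2]+cx,f*c[1]/c[2]+cy
E
python3 - <<'E'
from h import *
ims=[]
for n in ('side','top'):
    I,D=env.read_camera(n); cv2.imwrite(f'pics/{n}0.png',I[...,::-1]); np.save(f'pics/{n}0.npy',D)
    print(n,'cam pos',ray(n,(280,210)))
    for t in ('case','keeper','pivot','bar','tab','lever','lid','jar_violet','drier_bottle','eraser'):
        r=env.pinpoint(t,n)
        print(t,[(np.round(x['location'],1).tolist(),round(x['conf'],2)) for x in r[:2]])
o=env.get_obs();print(o['clock'],o['eef_pos'],o['tcp_rot'],o['wrist_force'],o['opening'],env.pinch_z)
E
```

```text
side cam pos (array([ 0.21526634, -0.97281265,  0.60695811]), array([ 0.27467962,  0.77586527, -0.56804646]))
case [([282.3, 250.5], 0.94)]
keeper [([306.4, 188.9], 0.69)]
pivot [([273.5, 187.2], 0.63)]
bar [([302.7, 161.9], 0.52)]
tab [([304.6, 147.6], 0.49)]Traceback (most recent call last):
  File "<stdin>", line 7, in <module>
ValueError: it knows: bail, bar, case, drier_bottle, eraser, jar_violet, keeper, lid, pivot, tab
```

```bash
python3 -c "
import cv2,numpy as np
a=cv2.imread('pics/side0.png');b=cv2.imread('pics/top0.png');cv2.imwrite('pics/s.png',a)"
```

```text
[ WARN:0@0.077] global loadsave.cpp:275 findDecoder imread_('pics/top0.png'): can't open/read file: check file path/integrity
```

View pics/side0.png

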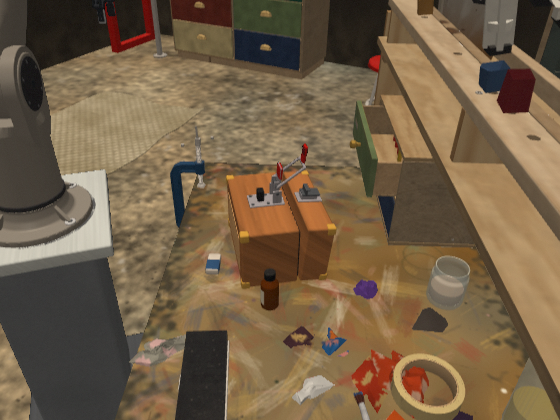

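The side view shows the case at about (280,230), with the bail raised, its tab at about (305,148), and the lever tilted at about (280,172). The bottle is in front at (270,290) and the eraser at (213,264).

Run:
```python
from h import *
pts={}
for n in ('side','top'):
    I,D=env.read_camera(n); cv2.imwrite(f'pics/{n}0.png',I[...,::-1]); np.save(f'pics/{n}0.npy',D)
    P=unproj(n,D)
    for t in ('case','keeper','pivot','bar','tab','lid','bail','jar_violet','drier_bottle','eraser'):
        r=env.pinpoint(t,n)
        for x in r[:1]:
            u=x['location']; pts.setdefault(t,{})[n]=u
            print(n,t,np.round(u,1),round(x['conf'],2),np.round(P[int(u[1]),int(u[0])],3))
for t,d in pts.items():
    if len(d)==2:
        (a,p),(b,q)=ray('side',d['side']),ray('top',d['top'])
        s=np.linalg.lstsq(np.stack([p,-q],1),b-a,rcond=None)[0]
        print(t,np.round((a+p*s[0]+b+q*s[1])/2,4),'gap',np.linalg.norm(a+p*s[0]-b-q*s[1]).round(4))
# case top face
P=unproj('top',np.load('pics/top0.npy')); m=(abs(P[...,2]-.12)<.004)&(P[...,0]>.35)&(P[...,0]<.9)
k,l,st,c=cv2.connectedComponentsWithStats(m.astype(np.uint8))
for i in np.argsort(-st[1:,4])[:4]+1:
    q=P[l==i][:,:2].astype(np.float32); print(st[i],cv2.minAreaRect(q))
o=env.get_obs();print(o['clock'],o['eef_pos'],o['tcp_rot'],o['wrist_force'],o['opening'],env.pinch_z)
```

```text
side case [281.5 248.3] 0.7 [ 0.433 -0.368  0.084]
side keeper [306. 189.] 0.59 [ 0.506 -0.288  0.142]
side pivot [273.8 187.9] 0.73 [ 0.453 -0.261  0.14 ]
side bar [302.5 164.2] 0.76 [ 0.497 -0.286  0.194]
side tab [303.9 149.1] 0.55 [ 0.502 -0.276  0.217]
side bail [273.1 181. ] 0.55 [ 0.45  -0.27   0.158]
side drier_bottle [268.3 305.7] 0.65 [ 0.393 -0.422  0.014]
top case [267.8 205.8] 0.89 [ 0.459 -0.277  0.191]
top keeper [267.3 185.2] 0.75 [ 0.498 -0.276  0.2  ]
top pivot [260.9 211.3] 0.77 [ 0.451 -0.263  0.158]
top bar [264.4 183.8] 0.77 [ 0.501 -0.271  0.206]
top tab [269.7 182.1] 0.65 [ 0.501 -0.28   0.217]
top lid [264.4 209.2] 0.95 [ 0.46 -0.27  0.12]
top bail [263.1 209.6] 0.48 [ 0.455 -0.269  0.156]
top jar_violet [199.8 220.5] 0.92 [ 0.439 -0.122  0.056]
top drier_bottle [318.6 238.3] 0.66 [ 0.405 -0.394  0.051]
top eraser [266.  268.4] 0.58 [ 0.334 -0.277  0.012]
case [ 0.4752 -0.2752  0.003 ] gap 0.0152
keeper [ 0.5104 -0.2765  0.134 ] gap 0.0021
pivot [ 0.4528 -0.2645  0.1398] gap 0.0005
bar [ 0.5036 -0.2711  0.1842] gap 0.0011
tab [ 0.5005 -0.2819  0.2202] gap 0.0
[... 171 characters left out ...]
178364217281342, 0.10128871351480484), 83.12222290039062)
[274 175  41  28 623] ((0.5061596035957336, -0.3319740891456604), (0.08714104443788528, 0.048748381435871124), 83.40969848632812)
[221 167  43  28 578] ((0.5200424790382385, -0.2203105092048645), (0.08710570633411407, 0.05083175748586655), 81.75666046142578)
[258 185  17  13 100] ((0.49961623549461365, -0.2728029191493988), (0.034520428627729416, 0.021651437506079674), 83.01513671875)
1.4 [0.21669721 0.63929716 0.23133763] [[ 1.27996566e-05  3.21013073e-01  9.47074763e-01]
 [ 5.68737736e-05  9.47074761e-01 -3.21013073e-01]
 [-9.99999998e-01  5.79725728e-05 -6.13499307e-06]] [0.43729262 0.46918012 0.12761137] 0.08546650738541776 0.0187
```

View pics/top0.png

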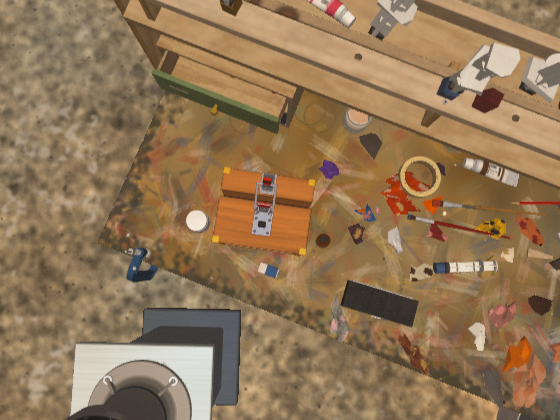

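The top view shows the case at about (262,212), yaw about -6.9°, with the lid side up (+x) and the jar to the left at (197,220). The bottle is to the right at (323,241) and the eraser below at (268,270). Next I'll measure the red parts.

```bash
cat >> h.py <<'E'
yaw=np.radians(-6.9); O=np.array([.4749,-.2726,0]); C=np.array([[np.cos(yaw),-np.sin(yaw),0],[np.sin(yaw),np.cos(yaw),0],[0,0,1]])
def tocase(P): return (np.asarray(P)-O)@C*1000
def fromcase(p): return O+C@(np.asarray(p)/1000)
def reds(n,I,D):
    P=tocase(unproj(n,D)); I=I.astype(int)
    m=(I[...,0]>90)&(I[...,1]<.4*I[...,0])&(I[...,2]<.5*I[...,0])&(abs(P[...,0])<110)&(abs(P[...,1])<60)&(P[...,2]>125)&(P[...,2]<260)
    k,l,st,c=cv2.connectedComponentsWithStats(m.astype(np.uint8),connectivity=8)
    for i in range(1,k):
        if st[i,4]>3:
            q=P[l==i]; print(n,st[i],'med',np.median(q,0).round(1),'min',q.min(0).round(1),'max',q.max(0).round(1))
    return m
E
python3 - <<'E'
from h import *
for n in ('side','top'):
    I=cv2.imread(f'pics/{n}0.png')[...,::-1]; D=np.load(f'pics/{n}0.npy'); reds(n,I,D)
    P=tocase(unproj(n,D))
    # dark hook top / metal pts near lid
    if n=='top':
        for v in range(172,236,2):
            u=[int(x) for x in (258,262,264,266,270,274)]
            print(v,[tuple(P[v,k].round(0).astype(int)) for k in u])
for nm,p in dict(keep=(35,0,137),pivot=(-22,0,144)).items(): print(nm,fromcase(p),proj('top',fromcase(p)),proj('side',fromcase(p)))
a=cv2.imread('pics/side0.png')[135:225,220:340];b=cv2.imread('pics/top0.png')[160:250,205:325]
cv2.imwrite('pics/c0.png',cv2.resize(np.vstack([a,b]),None,fx=5/1.6,fy=5/1.6,interpolation=cv2.INTER_CUBIC))
E
```

```text
side [301 144   7  19  62] med [ 27.7  -6.9 209. ] min [ 23.7 -11.  194.6] max [ 32.1   5.6 226.7]
side [280 163   3   7   7] med [-12.6  -6.4 190.4] min [-14.  -14.  189.2] max [-11.8   6.9 192.6]
side [277 164   3  15  36] med [-17.   -2.1 180.1] min [-18.1 -14.  168.5] max [-16.1  10.9 190.6]
side [281 171   2   8  11] med [-14.  -13.7 180.3] min [-14.4 -14.7 170.9] max [-12.  -11.8 185.3]
top [263 177   8   5  25] med [ 29.6   0.  225.6] min [ 27.1  -6.2 130.1] max [ 51.8  10.3 228.5]
top [263 182   8   3  14] med [2.540e+01 2.000e-01 2.063e+02] min [ 24.1  -6.6 200.3] max [ 26.1   7.1 214.4]
top [258 203  12   5  20] med [-16.6  -0.3 187.9] min [-17.7 -10.9 178.2] max [-11.6  11.2 192. ]
172 [(np.int64(87), np.int64(32), np.int64(0)), (np.int64(89), np.int64(23), np.int64(0)), (np.int64(89), np.int64(18), np.int64(-1)), (np.int64(90), np.int64(13), np.int64(0)), (np.int64(-131), np.int64(-32), np.int64(1071)), (np.int64(92), np.int64(-6), np.int64(2))]
174 [(np.int64(60), np.int64(25), np.int64(114)), (np.int64(60), np.int64(16), np.int64(117)), (np.int64(58), np.int64(11), np.i
[... 8126 characters left out ...]
t64(-20), np.int64(122)), (np.int64(-61), np.int64(-28), np.int64(120))]
234 [(np.int64(-70), np.int64(5), np.int64(122)), (np.int64(-69), np.int64(-3), np.int64(124)), (np.int64(-68), np.int64(-7), np.int64(118)), (np.int64(-67), np.int64(-12), np.int64(122)), (np.int64(-66), np.int64(-20), np.int64(121)), (np.int64(-65), np.int64(-29), np.int64(117))]
keep [ 0.50964651 -0.27680479  0.137     ] (np.float64(267.59326896527244), np.float64(184.82663767667586)) (np.float64(305.2166679720024), np.float64(187.83112063781635))
pivot [ 0.45305934 -0.26995699  0.144     ] (np.float64(263.53209116421044), np.float64(210.89778874336727)) (np.float64(274.7642550551315), np.float64(187.47154061048994))
```

View pics/c0.png

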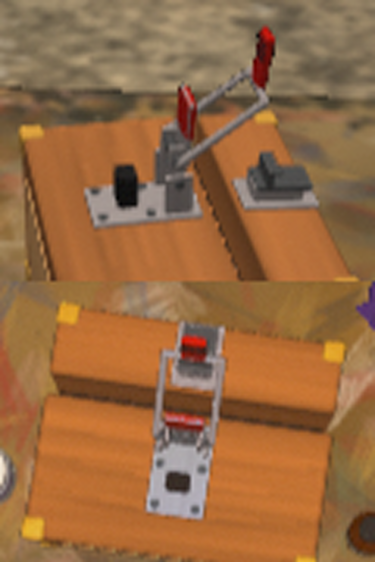

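Call:
move_arm(deltas=[[[0,0,0,20,-20,20,-1],[0,0,0.4,50,-45,40,-1],[0,0,0.8,80,-80,60,-1],[0,0,1.2,110,-115,70,-1],[0,0,1.6,140,-145,80,-1]]])

```text
clock: 1.82
eef_pos: [0.3454, 0.5057, 0.3084]
tcp_rot: [[0.001, 0.156, 0.988], [0.001, 0.988, -0.156], [-1.0, 0.001, 0.0]]
wrist_force: [0.4, 0.3, -0.4]
opening: 0.0857
```

The crop agrees with my model: bail up to the right, handle upright, rubber rest on the left, hook at the right. I'll move above the tab.

Call:
move_arm(deltas=[[[0,0,0.1,30,-30,0,-1],[0,0,0.2,60,-60,0,-1],[0,0,0.3,90,-90,0,-1],[0,0,0.3,120,-120,0,-1],[0,0,0.3,145,-150,0,-1]]])

```text
clock: 2.23
eef_pos: [0.4907, 0.3557, 0.3087]
tcp_rot: [[0.001, 0.125, 0.992], [0.002, 0.992, -0.125], [-1.0, 0.002, 0.001]]
wrist_force: [0.7, 1.1, 0.1]
opening: 0.0853
```

Call:
move_arm(deltas=[[[0,0,0,15,-40,0,-1],[0,0,0,30,-80,0,-1],[0,0,0,45,-120,0,-1],[0,0,0,55,-160,0,-1],[0,0,0,65,-195,0,-1]]])

```text
clock: 2.65
eef_pos: [0.556, 0.1585, 0.3089]
tcp_rot: [[0.002, 0.125, 0.992], [0.002, 0.992, -0.125], [-1.0, 0.002, 0.001]]
wrist_force: [1.1, 0.5, 0.3]
opening: 0.0852
```

Call:
move_arm(deltas=[[[0,0,0,0,-40,0,-1],[0,0,0,0,-80,0,-1],[0,0,0,0,-120,0,-1],[0,0,0,0,-160,0,-1],[0,0,0,0,-195,0,-1]]])

```text
clock: 3.07
eef_pos: [0.5555, -0.0396, 0.3093]
tcp_rot: [[0.002, 0.126, 0.992], [0.002, 0.992, -0.126], [-1.0, 0.002, 0.002]]
wrist_force: [0.1, -0.4, -0.1]
opening: 0.0853
```

Call:
move_arm(deltas=[[[0,0,0,-15,-40,0,-0.5],[0,0,0,-30,-80,0,-0.3],[0,0,0,-40,-120,0,-0.2],[0,0,0,-50,-150,0,-0.2],[0,0,0,-60,-175,0,-0.2]]])

```text
clock: 3.48
eef_pos: [0.494, -0.2183, 0.3097]
tcp_rot: [[0.003, 0.13, 0.992], [0.001, 0.992, -0.13], [-1.0, 0.001, 0.003]]
wrist_force: [-0.5, 0.1, -0.4]
opening: 0.0514
```

Call:
move_arm(deltas=[[[0,0,-0.05,5,-30,0,-0.2],[0,0,-0.05,9,-58,0,-0.2],[0,0,-0.05,9,-58,-20,-0.2],[0,0,-0.05,9,-58,-45,-0.2],[0,0,-0.05,9,-58,-50,-0.2]]])

```text
clock: 3.9
eef_pos: [0.5011, -0.2758, 0.2564]
tcp_rot: [[-0.002, 0.136, 0.991], [0.003, 0.991, -0.136], [-1.0, 0.002, -0.002]]
wrist_force: [-0.3, -0.1, -0.8]
opening: 0.0513
```

Run:
```python
from h import *
for n in ('side','top'):
    I,D=env.read_camera(n); reds(n,I,D); cv2.imwrite(f'pics/{n}1.png',I[...,::-1])
o=env.get_obs(); print(tocase(o['eef_pos']),o['clock'],o['opening'],o['qpos'],o['wrist_force'])
print('tip proj',proj('side',o['eef_pos']))
a=cv2.imread('pics/side1.png')[80:230,200:360];cv2.imwrite('pics/c1.png',cv2.resize(a,None,fx=4,fy=4,interpolation=cv2.INTER_CUBIC))
```

```text
side [301 144   7  19  64] med [ 27.8  -6.6 208.5] min [ 23.6 -10.3 195.7] max [ 32.2   4.5 226.4]
side [280 163   3  17  20] med [-13.6 -12.7 183.5] min [-14.1 -14.6 169.6] max [-12.    2.4 193.7]
side [277 164   3  15  36] med [-17.   -3.  178.4] min [-18.2 -11.9 169.6] max [-16.   10.5 189. ]
top [258 203  12   5  20] med [-16.7  -0.4 188. ] min [-17.4 -10.9 179.6] max [-11.1  11.1 192.4]
[ 27.46260688   0.29066611 258.67280049] 4.0 0.051195372628613275 [  0.68869495  17.24168944  27.34947075 103.05346575  -8.9913126
  61.88084969 113.50622192] [-0.27736579 -0.41191057  0.36622594]
tip proj (np.float64(304.3771399122719), np.float64(126.96950214313122))
```

View pics/c1.png

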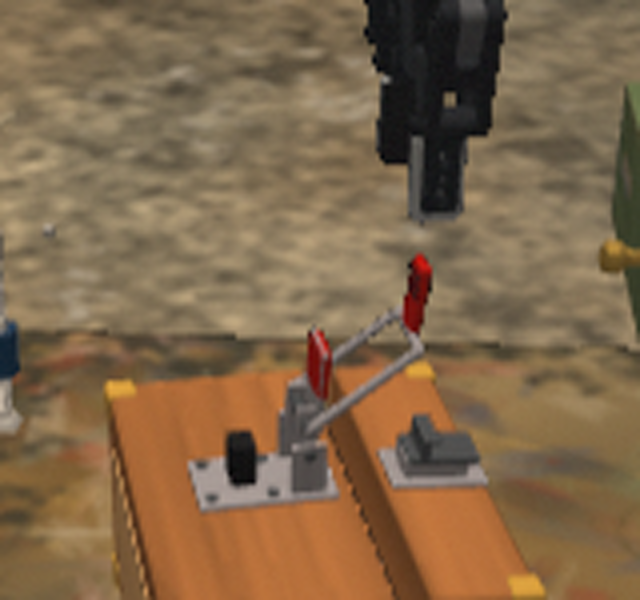

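The gripper is straight above the tab, jaws straddling it along y; the tab is at about crop (418,290) and the fingertips at (435,215). I'll descend and grip lightly.

Call:
move_arm(deltas=[[[0,0,0.1,1,-0.5,-20,0],[0,0,0.1,1,-0.5,-40,0],[0,0,0.1,1,-0.5,-53,0],[0,0,0.1,1,-0.5,-53,0],[0,0,0.1,1,-0.5,-53,0.2]]], force=20)

```text
clock: 4.42
eef_pos: [0.5038, -0.2759, 0.2067]
tcp_rot: [[0.001, 0.124, 0.992], [0.002, 0.992, -0.124], [-1.0, 0.002, 0.0]]
wrist_force: [0.3, 0.4, 0.5]
opening: 0.0346
```

Call:
move_arm(deltas=[[[0,0,0,0,0,0,0.4],[0,0,0,0,0,0,0.6],[0,0,0,0,0,0,0.8],[0,0,0,0,0,0,1],[0,0,0,0,0,0,1]]], force=20)

```text
clock: 4.83
eef_pos: [0.5051, -0.2765, 0.2081]
tcp_rot: [[0.004, 0.123, 0.992], [0.0, 0.992, -0.123], [-1.0, 0.001, 0.004]]
wrist_force: [3.1, -0.4, 3.2]
opening: 0.0149
```

```bash
cat >> h.py <<'E'
Pv=np.array([-22.,144.])
def bail(bar):   # elbow-up; returns hinge, phi(tab dir)
    v=np.array(bar,float)-Pv; d=np.hypot(*v); r=np.hypot(14,2)
    a=np.arccos((r*r+d*d-3600)/(2*r*d))+np.arctan2(v[1],v[0])
    h=Pv+r*np.array([np.cos(a),np.sin(a)]); w=np.array(bar)-h
    th=np.pi-a+np.arctan2(2,14)
    return h,np.arctan2(w[1],w[0])+.05+.8,th
def grip(bar,L):
    h,p,th=bail(bar); return np.array(bar)+L*np.array([np.cos(p),np.sin(p)]),np.degrees(p),th
E
python3 - <<'E'
from h import *
o=env.get_obs(); print(tocase(o['eef_pos']),o['clock'],o['opening'],o['wrist_force'],o['tcp_rot'].round(3) if hasattr(o['tcp_rot'],'round') else o['tcp_rot'])
I,D=env.read_camera('side'); cv2.imwrite('pics/side2.png',I[...,::-1]); reds('side',I,D)
for L in (24,30):
  for b in [(25,193),(30,191),(38,180),(44,170),(46,160),(46,150),(46,144),(46,138),(46,134),(40,134),(35,134),(32,134)]:
    g,p,th=grip(b,L); print(L,b,g.round(1),p.round(0),th.round(2))
E
```

```text
[ 30.42736434  -0.21057227 208.05538736] 4.8333 0.014908288437827542 [ 3.06933252 -0.4401924   3.24702069] [[ 0.004  0.123  0.992]
 [ 0.     0.992 -0.123]
 [-1.     0.001  0.004]]
side [301 158   5   5  16] med [ 25.6  -7.9 198.9] min [ 23.6 -10.  195.9] max [ 28.7   1.1 202.8]
side [276 164   6  15  46] med [-17.6  -8.7 178.8] min [-18.7 -16.1 169.7] max [-13.5  10.6 188.2]
side [280 165   2   4   4] med [-14.   -8.5 191.3] min [-14.7 -10.7 189.5] max [-13.6  -4.6 192.1]
24 (25, 193) [ 27.4 216.9] 84.0 1.59
24 (30, 191) [ 33.3 214.8] 82.0 1.85
24 (38, 180) [ 45.9 202.7] 71.0 2.03
24 (44, 170) [ 55.1 191.3] 62.0 2.29
24 (46, 160) [ 60.5 179.2] 53.0 2.33
24 (46, 150) [ 63.4 166.5] 43.0 2.34
24 (46, 144) [ 64.9 158.9] 38.0 2.4
24 (46, 138) [ 66.  151.2] 33.0 2.51
24 (46, 134) [ 66.7 146.1] 30.0 2.61
24 (40, 134) [ 61.5 144.7] 27.0 2.18
24 (35, 134) [ 56.7 144.2] 25.0 1.86
24 (32, 134) [ 53.7 144.1] 25.0 1.65
30 (25, 193) [ 28.  222.9] 84.0 1.59
30 (30, 191) [ 34.1 220.7] 82.0 1.85
30 (38, 180) [ 47.9 208.3] 71.0 2.03
30 (44, 170) [ 57.9 196.6] 62.0 2.29
30 (46, 160) [ 64.1 183.9] 53.0 2.33
30 (46, 150) [ 67.8 170.6] 43.0 2.34
30 (46, 144) [ 69.6 162.6] 38.0 2.4
30 (46, 138) [ 71.1 154.5] 33.0 2.51
30 (46, 134) [ 71.9 149.2] 30.0 2.61
30 (40, 134) [ 66.8 147.4] 27.0 2.18
30 (35, 134) [ 62.2 146.7] 25.0 1.86
30 (32, 134) [ 59.2 146.7] 25.0 1.65
```

Call:
move_arm(deltas=[[[0,0,0,9.5,-1.1,-7,1],[0,0,0,19,-2.3,-14.5,1],[0,0,0,24,-2.9,-20,1],[0,0,0,28.5,-3.5,-26,1],[0,0,0,32,-3.9,-32,1]]])

```text
clock: 5.3
eef_pos: [0.537, -0.2803, 0.1745]
tcp_rot: [[0.002, 0.123, 0.992], [0.001, 0.992, -0.123], [-1.0, 0.001, 0.002]]
wrist_force: [-1.4, 0.2, 2.3]
opening: 0.0151
```

Run:
```python
from h import *
o=env.get_obs(); print(tocase(o['eef_pos']),o['clock'],o['opening'],o['wrist_force'])
I,D=env.read_camera('side'); cv2.imwrite('pics/side3.png',I[...,::-1]); reds('side',I,D)
for t in('bar','tab'): print(t,[(x['location'],x['conf']) for x in env.pinpoint(t,'side')[:1]])
for b in [(46,0,160),(44,0,165),(46,0,170)]: print(b,proj('side',fromcase(b)))
for y in (-1.5,): pass
a=cv2.imread('pics/side3.png')[110:230,220:380];cv2.imwrite('pics/c3.png',cv2.resize(a,None,fx=5,fy=5,interpolation=cv2.INTER_CUBIC))
```

```text
[ 6.26021936e+01 -1.52932413e-01  1.74467437e+02] 5.3 0.01510970128988713 [-1.40205556  0.20600047  2.30326086]
side [283 166  10  16  82] med [  0.   -3.3 172.9] min [ -6.4 -14.6 162.2] max [  5.6  11.9 182.7]
side [311 166   7  11  46] med [ 48.3  -3.4 172.6] min [ 44.  -11.1 165.1] max [ 53.2   7.7 180. ]
bar [([311.9, 178.8], 0.69)]
tab [([318.9, 165.8], 0.5)]
(46, 0, 160) (np.float64(311.7362657302648), np.float64(176.47675959903935))
(44, 0, 165) (np.float64(310.81996097528304), np.float64(174.1843722042264))
(46, 0, 170) (np.float64(312.05139977509924), np.float64(171.68114107464964))
```

View pics/c3.png

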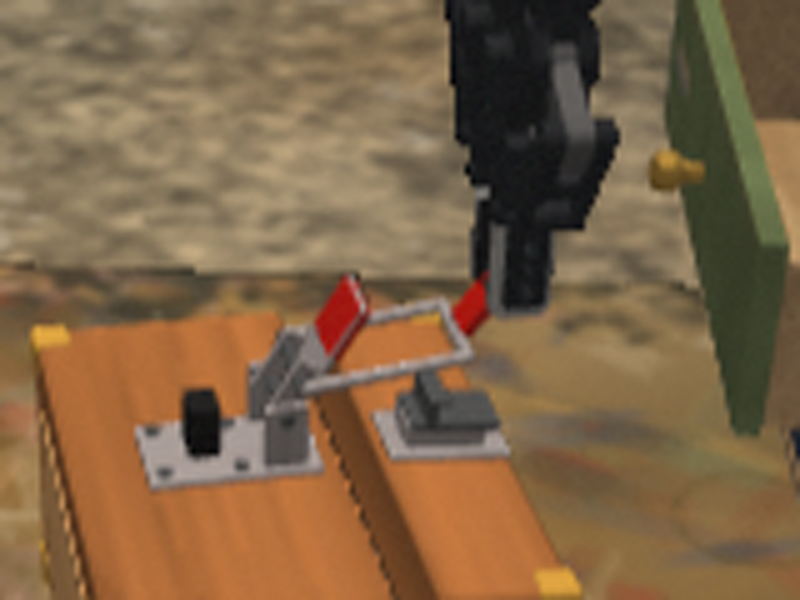

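Bar midpoint at crop (457,328) puts it at about case (46,160), above and beyond the hook. Lowering.

Call:
move_arm(deltas=[[[0,0,0,1.3,-0.2,-4,1],[0,0,0,2.4,-0.3,-8,1],[0,0,0,3.5,-0.4,-12,1],[0,0,0,4.6,-0.6,-16,1],[0,0,0,5,-0.6,-18,1]]])

```text
clock: 5.87
eef_pos: [0.5427, -0.2809, 0.1568]
tcp_rot: [[0.004, 0.123, 0.992], [0.0, 0.992, -0.123], [-1.0, 0.001, 0.003]]
wrist_force: [2.1, -0.8, 3.6]
opening: 0.0152
```

Call:
move_arm(deltas=[[[0,0,0,0.2,0,-1,1],[0,0,0,0.4,0,-2,1],[0,0,0,0.6,0,-3,1],[0,0,0,0.8,0,-4,1],[0,0,0,0.8,0,-4,1]]])

```text
clock: 6.28
eef_pos: [0.5435, -0.281, 0.1527]
tcp_rot: [[0.004, 0.123, 0.992], [0.0, 0.992, -0.123], [-1.0, 0.001, 0.004]]
wrist_force: [1.3, -0.7, 1.8]
opening: 0.0152
```

Run:
```python
from h import *
o=env.get_obs(); print(tocase(o['eef_pos']),o['clock'],o['opening'],o['wrist_force'])
I,D=env.read_camera('side'); cv2.imwrite('pics/side4.png',I[...,::-1]); reds('side',I,D)
for t in('bar','tab'): print(t,[(x['location'],x['conf']) for x in env.pinpoint(t,'side')[:1]])
for b in [(46,0,145),(46,0,140),(46,0,135)]: print(b,proj('side',fromcase(b)))
```

```text
[ 6.91133345e+01 -6.98699805e-02  1.52726181e+02] 6.2833 0.01521125644377942 [ 1.25655461 -0.72455949  1.84702551]
side [285 167  11  16  89] med [  4.2  -3.2 170.1] min [ -3.  -15.2 160.9] max [ 11.3  11.8 178.6]
side [311 174   9  11  57] med [ 52.7  -3.  154.2] min [ 46.1 -10.6 147.9] max [ 60.7   5.  161.4]
bar [([311.6, 185.8], 0.5)]
tab [([322.4, 176.6], 0.71)]
(46, 0, 145) (np.float64(311.2711299038718), np.float64(183.55506174370177))
(46, 0, 140) (np.float64(311.11806340519155), np.float64(185.88438334054788))
(46, 0, 135) (np.float64(310.96597056117605), np.float64(188.19888814300776))
```

Call:
move_arm(deltas=[[[0,0,0,0.1,0,-0.7,1],[0,0,0,0.2,0,-1.4,1],[0,0,0,0.3,0,-2,1],[0,0,0,0.3,0,-2,1]]])

```text
clock: 6.77
eef_pos: [0.5438, -0.281, 0.1508]
tcp_rot: [[0.004, 0.123, 0.992], [0.0, 0.992, -0.123], [-1.0, 0.001, 0.004]]
wrist_force: [1.6, -0.5, 2.8]
opening: 0.0155
```

Call:
move_arm(deltas=[[[0,0,0,0.1,0,-0.7,1],[0,0,0,0.2,0,-1.4,1],[0,0,0,0.3,0,-2,1],[0,0,0,0.3,0,-2,1]]])

```text
clock: 7.1
eef_pos: [0.5441, -0.281, 0.1486]
tcp_rot: [[0.003, 0.123, 0.992], [0.0, 0.992, -0.123], [-1.0, 0.001, 0.003]]
wrist_force: [1.8, -1.0, 1.7]
opening: 0.0151
```

Call:
move_arm(deltas=[[[0,0,0,0.1,0,-0.7,1],[0,0,0,0.1,0,-1.4,1],[0,0,0,0.2,0,-1.4,1]]])

```text
clock: 7.35
eef_pos: [0.5442, -0.281, 0.1471]
tcp_rot: [[0.003, 0.123, 0.992], [0.0, 0.992, -0.123], [-1.0, 0.0, 0.003]]
wrist_force: [1.1, -0.8, 1.8]
opening: 0.015
```

Call:
move_arm(deltas=[[[0,0,0,0.1,0,-0.7,1],[0,0,0,0.1,0,-1.4,1],[0,0,0,0.2,0,-1.4,1]]])

```text
clock: 7.6
eef_pos: [0.5443, -0.281, 0.1455]
tcp_rot: [[0.003, 0.123, 0.992], [0.0, 0.992, -0.123], [-1.0, 0.0, 0.003]]
wrist_force: [1.6, -1.0, 2.1]
opening: 0.0154
```

Run:
```python
from h import *
o=env.get_obs(); print(tocase(o['eef_pos']),o['clock'],o['opening'],o['wrist_force'])
I,D=env.read_camera('side'); cv2.imwrite('pics/side5.png',I[...,::-1]); reds('side',I,D)
for t in('bar','tab'): print(t,[(x['location'],x['conf']) for x in env.pinpoint(t,'side')[:1]])
```

```text
[ 6.99510561e+01 -1.85008373e-02  1.45494157e+02] 7.6 0.01536476612951655 [ 1.55154199 -1.00621333  2.13816522]
side [285 168  11  14  84] med [  5.1  -1.7 169.4] min [ -2.4 -13.7 161.2] max [ 12.1  11.9 177.8]
side [311 177   9  11  57] med [ 53.3  -3.5 148.7] min [ 46.2 -11.  140.6] max [ 61.6   7.9 154.9]
side [289 179   5   5   5] med [  4.  -12.6 163.6] min [  1.  -14.7 158.6] max [  8.4 -11.2 165.3]
bar [([308.4, 186.5], 0.78)]
tab [([320.3, 179.5], 0.79)]
```

Call:
move_arm(deltas=[[[0,0,0,0,0,-0.7,1],[0,0,0,0.1,0,-1.4,1],[0,0,0,0.1,0,-1.4,1]]])

```text
clock: 8.0
eef_pos: [0.5445, -0.281, 0.1441]
tcp_rot: [[0.003, 0.123, 0.992], [0.0, 0.992, -0.123], [-1.0, 0.0, 0.003]]
wrist_force: [2.9, -0.7, 1.9]
opening: 0.0154
```

Call:
move_arm(deltas=[[[0,0,0,0,0,-0.6,1],[0,0,0,0.1,0,-1,1],[0,0,0,0.1,0,-1,1]]])

```text
clock: 8.25
eef_pos: [0.5446, -0.281, 0.143]
tcp_rot: [[0.003, 0.123, 0.992], [0.0, 0.992, -0.123], [-1.0, 0.0, 0.003]]
wrist_force: [1.3, -1.4, 1.4]
opening: 0.0152
```

Call:
move_arm(deltas=[[[0,0,0,0,0,-0.6,1],[0,0,0,0.1,0,-1,1],[0,0,0,0.1,0,-1,1]]])

```text
clock: 8.5
eef_pos: [0.5446, -0.281, 0.1419]
tcp_rot: [[0.003, 0.123, 0.992], [0.0, 0.992, -0.123], [-1.0, 0.0, 0.003]]
wrist_force: [1.0, -1.6, 1.0]
opening: 0.0155
```

Call:
move_arm(deltas=[[[0,0,0,0,0,-0.6,1],[0,0,0,0.1,0,-1,1],[0,0,0,0.1,0,-1,1]]])

```text
clock: 8.75
eef_pos: [0.5446, -0.281, 0.1407]
tcp_rot: [[0.003, 0.123, 0.992], [0.0, 0.992, -0.123], [-1.0, 0.0, 0.003]]
wrist_force: [1.1, -1.2, 1.7]
opening: 0.0153
```

Call:
move_arm(deltas=[[[0,0,0,0,0,-0.6,1],[0,0,0,0,0,-1,1],[0,0,0,0,0,-1,1]]])

```text
clock: 9.0
eef_pos: [0.5447, -0.281, 0.1397]
tcp_rot: [[0.003, 0.123, 0.992], [-0.0, 0.992, -0.123], [-1.0, 0.0, 0.003]]
wrist_force: [2.4, -1.8, 1.6]
opening: 0.0152
```

Call:
move_arm(deltas=[[[0,0,0,0,0,-0.6,1],[0,0,0,0,0,-1,1],[0,0,0,0,0,-1,1]]])

```text
clock: 9.25
eef_pos: [0.5447, -0.281, 0.1386]
tcp_rot: [[0.003, 0.123, 0.992], [0.0, 0.992, -0.123], [-1.0, 0.0, 0.003]]
wrist_force: [1.6, -1.5, 1.8]
opening: 0.0151
```

Run:
```python
from h import *
o=env.get_obs(); print(tocase(o['eef_pos']),o['clock'],o['opening'],o['wrist_force'])
I,D=env.read_camera('side'); cv2.imwrite('pics/side6.png',I[...,::-1]); reds('side',I,D)
for t in('bar','tab','keeper'): print(t,[(x['location'],x['conf']) for x in env.pinpoint(t,'side')[:1]])
for b in [(46,0,138),(46,0,135),(46,0,132),(35,0,137)]: print(b,proj('side',fromcase(b)))
a=cv2.imread('pics/side6.png')[140:220,260:360];cv2.imwrite('pics/c6.png',cv2.resize(a,None,fx=7,fy=7,interpolation=cv2.INTER_CUBIC))
```

```text
[7.03219938e+01 7.32144808e-02 1.38582298e+02] 9.25 0.015098060057329336 [ 1.60878321 -1.53738546  1.7775207 ]
side [286 168  10  15  83] med [  6.   -1.1 168. ] min [ -1.6 -13.5 160.1] max [ 13.6  12.4 175.4]
side [311 180   9  10  59] med [ 52.9  -3.7 142.7] min [ 45.1  -9.7 136.2] max [ 61.6   7.6 148.5]
bar [([307.8, 190.7], 0.55)]
tab [([322.6, 181.3], 0.63)]
keeper [([308.5, 188.4], 0.78)]
(46, 0, 138) (np.float64(311.05710995026664), np.float64(186.8119553447634))
(46, 0, 135) (np.float64(310.96597056117605), np.float64(188.19888814300776))
(46, 0, 132) (np.float64(310.87517835167966), np.float64(189.58053766284988))
(35, 0, 137) (np.float64(305.2166679720024), np.float64(187.83112063781635))
```

View pics/c6.png

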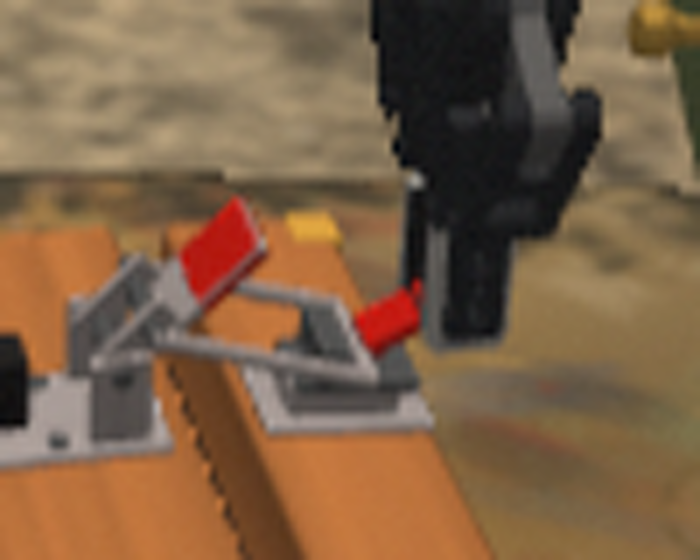

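The bar has passed beyond the lip (bar midpoint about crop (357,344), z about 133) and sits just above the dark hook floor. Continuing in small steps.

Call:
move_arm(deltas=[[[0,0,0,0,0,-0.6,1],[0,0,0,0,0,-1,1],[0,0,0,0,0,-1,1]]])

```text
clock: 9.7
eef_pos: [0.5447, -0.281, 0.1376]
tcp_rot: [[0.003, 0.123, 0.992], [0.0, 0.992, -0.123], [-1.0, 0.0, 0.003]]
wrist_force: [2.1, -0.8, 1.5]
opening: 0.0152
```

Call:
move_arm(deltas=[[[0,0,0,0,0,-0.6,1],[0,0,0,0,0,-1,1],[0,0,0,0,0,-1,1]]])

```text
clock: 9.95
eef_pos: [0.5447, -0.281, 0.1365]
tcp_rot: [[0.003, 0.123, 0.992], [-0.0, 0.992, -0.123], [-1.0, 0.0, 0.003]]
wrist_force: [2.6, -1.9, 1.5]
opening: 0.0151
```

Call:
move_arm(deltas=[[[0,0,0,0,0,-0.6,1],[0,0,0,0,0,-1,1],[0,0,0,0,0,-1,1]]])

```text
clock: 10.2
eef_pos: [0.5446, -0.281, 0.1353]
tcp_rot: [[0.003, 0.123, 0.992], [0.0, 0.992, -0.123], [-1.0, 0.0, 0.003]]
wrist_force: [1.7, -1.2, 2.0]
opening: 0.0159
```

Call:
move_arm(deltas=[[[0,0,0,0,0,-0.6,1],[0,0,0,0,0,-1,1],[0,0,0,0,0,-1,1]]])

```text
clock: 10.45
eef_pos: [0.5448, -0.2811, 0.135]
tcp_rot: [[0.003, 0.123, 0.992], [0.0, 0.992, -0.123], [-1.0, 0.001, 0.003]]
wrist_force: [0.9, -0.6, 7.0]
opening: 0.0152
```

Run:
```python
from h import *
o=env.get_obs(); print(tocase(o['eef_pos']),o['clock'],o['opening'],o['wrist_force'],o['torque'])
I,D=env.read_camera('side'); cv2.imwrite('pics/side7.png',I[...,::-1]); reds('side',I,D)
for t in('bar','tab','keeper'): print(t,[(x['location'],x['conf']) for x in env.pinpoint(t,'side')[:1]])
```

```text
[ 7.04028660e+01 -2.24286597e-02  1.35002683e+02] 10.45 0.01516877319702997 [ 0.93316721 -0.5778194   7.02102939] [-0.03593966  0.24879081  0.01013562]
side [286 169  11  15  89] med [  6.6  -3.4 166.7] min [ -1.  -14.5 158.2] max [ 14.7  10.2 174.4]
side [310 182  10  10  61] med [ 53.   -3.  139.5] min [ 45.   -9.6 133.7] max [ 61.5   7.1 145.4]
bar [([311.6, 190.9], 0.62)]
tab [([320.4, 182.5], 0.57)]
keeper [([307.6, 189.0], 0.87)]
```

Floor felt: Fz jumped to 7 N at TCP z 135. Now I'll slide back along case -x.

Call:
move_arm(deltas=[[[0,0,0,-1,0.1,0,1],[0,0,0,-2,0.2,-0.2,1],[0,0,0,-3,0.4,-0.4,1],[0,0,0,-3,0.4,-0.4,1]]])

```text
clock: 10.98
eef_pos: [0.5431, -0.2809, 0.1352]
tcp_rot: [[0.006, 0.123, 0.992], [-0.001, 0.992, -0.123], [-1.0, -0.0, 0.006]]
wrist_force: [5.6, -1.9, 3.4]
opening: 0.0149
```

Call:
move_arm(deltas=[[[0,0,0,-1,0.1,-0.2,1],[0,0,0,-2,0.2,-0.3,1],[0,0,0,-2,0.2,-0.3,1]]])

```text
clock: 11.23
eef_pos: [0.5416, -0.2807, 0.1351]
tcp_rot: [[0.007, 0.123, 0.992], [-0.001, 0.992, -0.123], [-1.0, -0.0, 0.007]]
wrist_force: [5.4, -1.3, 2.2]
opening: 0.0151
```

Call:
move_arm(deltas=[[[0,0,0,-1,0.1,-0.1,1],[0,0,0,-2,0.2,-0.3,1],[0,0,0,-2,0.2,-0.3,1]]])

```text
clock: 11.48
eef_pos: [0.5398, -0.2805, 0.135]
tcp_rot: [[0.008, 0.123, 0.992], [-0.001, 0.992, -0.123], [-1.0, -0.0, 0.008]]
wrist_force: [4.6, -1.2, 3.2]
opening: 0.0153
```

Run:
```python
from h import *
o=env.get_obs(); print(tocase(o['eef_pos']),o['clock'],o['opening'],o['wrist_force'],o['torque'])
I,D=env.read_camera('side'); cv2.imwrite('pics/side8.png',I[...,::-1]); reds('side',I,D)
for t in('bar','tab','keeper'): print(t,[(x['location'],x['conf']) for x in env.pinpoint(t,'side')[:1]])
```

```text
[ 6.54001827e+01 -6.81304813e-02  1.34998846e+02] 11.4833 0.015274090440148 [ 4.60090177 -1.16539762  3.24854323] [-0.2828408  -0.84892702  0.0205468 ]
side [282 165  10  16  77] med [ -2.9  -3.3 175.2] min [ -8.1 -15.2 165.3] max [  3.6  12.5 183.9]
side [308 182  10  10  55] med [ 48.3  -3.3 140.1] min [ 39.6 -10.  132.6] max [ 58.2   8.  145.7]
bar [([307.6, 193.7], 0.69)]
tab [([317.5, 181.0], 0.49)]
keeper [([307.9, 191.8], 0.62)]
```

Call:
move_arm(deltas=[[[0,0,0,-1,0.1,-0.1,1],[0,0,0,-2,0.2,-0.2,1],[0,0,0,-2,0.2,-0.2,1]]])

```text
clock: 11.93
eef_pos: [0.5388, -0.2804, 0.1352]
tcp_rot: [[0.01, 0.122, 0.992], [-0.002, 0.992, -0.122], [-1.0, -0.001, 0.01]]
wrist_force: [6.7, -1.2, 2.5]
opening: 0.0151
```

Call:
move_arm(deltas=[[[0,0,0,-1,0.1,-0.1,1],[0,0,0,-1.5,0.2,-0.2,1],[0,0,0,-1.5,0.2,-0.2,1]]])

```text
clock: 12.18
eef_pos: [0.5386, -0.2803, 0.1353]
tcp_rot: [[0.012, 0.122, 0.992], [-0.003, 0.993, -0.122], [-1.0, -0.001, 0.012]]
wrist_force: [7.6, -1.9, 1.6]
opening: 0.0153
```

Run:
```python
from h import *
o=env.get_obs(); print(tocase(o['eef_pos']),o['clock'],o['opening'],o['wrist_force'],o['torque'])
I,D=env.read_camera('side'); cv2.imwrite('pics/side9.png',I[...,::-1]); reds('side',I,D)
for b in [(35,0,132),(40,0,132),(46,0,132)]: print(b,proj('side',fromcase(b)))
a=cv2.imread('pics/side9.png')[150:210,270:350];cv2.imwrite('pics/c9.png',cv2.resize(a,None,fx=10,fy=10,interpolation=cv2.INTER_CUBIC))
```

```text
[ 6.41192566e+01 -7.25531827e-03  1.35337876e+02] 12.1833 0.01532661541702289 [ 7.59395878 -1.90103843  1.6279739 ] [-0.46840589 -1.40481992  0.06057122]
side [281 165   9  15  72] med [ -5.7  -4.4 177.9] min [-10.3 -14.5 165.4] max [  1.   11.3 187.1]
side [308 182   9  10  55] med [ 47.4  -2.9 140.9] min [ 38.6 -12.7 131. ] max [ 55.2   5.9 146.6]
(35, 0, 132) (np.float64(305.0833180645607), np.float64(190.13989137894643))
(40, 0, 132) (np.float64(307.71900441959036), np.float64(189.88534778085074))
(46, 0, 132) (np.float64(310.87517835167966), np.float64(189.58053766284988))
```

View pics/c9.png

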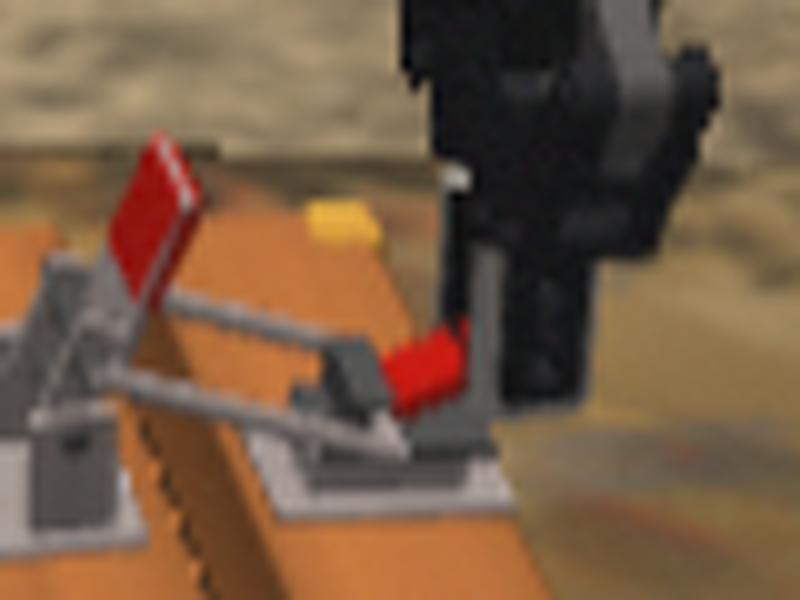

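Run:
```python
from h import *
def px(case): return np.round(proj('side',fromcase(case)),1)
print('bar near end'); [print(x,z,px((x,-20,z))) for x in (36,39,42,45) for z in (129,132)]
print('lip near front corner top/bottom, far top'); [print(k,px((k+1.5,-12,141.5)),px((k+1.5,-12,138.5)),px((k+1.5,12,141.5)),'floor end near',px((k+22,-12,129.5)),'far',px((k+22,12,129.5))) for k in (32,35,38,41)]
I0=cv2.imread('pics/side0.png'); D=np.load('pics/side0.npy')
P=tocase(unproj('side',D))
for v in range(180,204,1): print(v,[tuple(P[v,u].round(0).astype(int).tolist()) for u in range(300,318,2)])
a=I0[172:208,290:326];cv2.imwrite('pics/c10.png',np.hstack([cv2.resize(x,None,fx=11,fy=11,interpolation=cv2.INTER_NEAREST) for x in (a,cv2.imread('pics/side9.png')[172:208,290:326])]))
```

```text
bar near end
36 129 [308.3 197.3]
36 132 [308.4 195.9]
39 129 [309.9 197.2]
39 132 [310.  195.8]
42 129 [311.5 197. ]
42 132 [311.6 195.6]
45 129 [313.1 196.8]
45 132 [313.2 195.4]
lip near front corner top/bottom, far top
32 [306.2 189.3] [306.1 190.7] [302.9 182.4] floor end near [316.7 193.8] far [313.3 186.9]
35 [307.8 189.1] [307.7 190.5] [304.5 182.3] floor end near [318.3 193.6] far [314.9 186.8]
38 [309.4 189. ] [309.3 190.4] [306.1 182.1] floor end near [319.9 193.5] far [316.4 186.6]
41 [311.  188.8] [310.9 190.2] [307.7 182. ] floor end near [321.5 193.3] far [318.  186.5]
180 [(41, 61, 117), (45, 60, 117), (49, 60, 117), (53, 61, 116), (58, 62, 114), (61, 60, 116), (121, 244, 0), (125, 241, 1), (130, 239, 2)]
181 [(40, 58, 116), (43, 55, 118), (48, 57, 116), (52, 56, 116), (56, 56, 116), (60, 57, 115), (119, 237, 1), (124, 237, 1), (131, 242, -3)]
182 [(39, 54, 117), (43, 54, 116), (47, 53, 116), (51, 54, 115), (55, 52, 116), (58, 50, 117), (118, 234, 0), (124, 235, 0), (128, 233, 0)]
183 [(38, 51, 117), (42, 50, 117), (35, 9, 142), (40, 12, 139), (54, 49, 116), (58, 49, 
[... 2223 characters left out ...]
122), (34, -13, 121), (38, -13, 121), (42, -12, 120), (46, -13, 119), (50, -12, 118), (53, -14, 120)]
200 [(22, -16, 122), (26, -15, 121), (29, -16, 121), (34, -14, 119), (38, -13, 119), (41, -16, 120), (45, -14, 119), (48, -17, 120), (-174, -726, 607)]
201 [(22, -15, 119), (26, -17, 120), (30, -15, 119), (34, -15, 118), (37, -15, 118), (41, -16, 118), (44, -18, 118), (49, -16, 117), (53, -14, 115)]
202 [(22, -17, 118), (26, -16, 118), (30, -16, 117), (32, -19, 119), (36, -19, 118), (41, -17, 117), (45, -17, 116), (48, -18, 116), (52, -18, 116)]
203 [(21, -20, 119), (25, -21, 118), (28, -21, 118), (32, -22, 118), (36, -21, 117), (40, -20, 116), (44, -21, 116), (47, -22, 117), (50, -25, 118)]
```

View pics/c10.png

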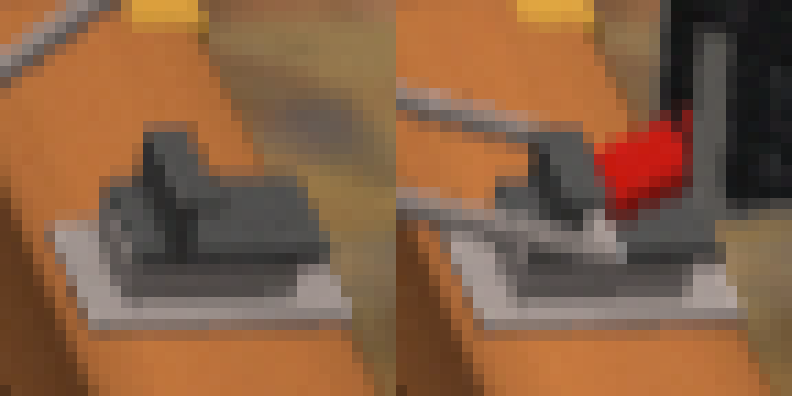

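Comparing lip corner (about 309.4,190) with the bar end (about 309.7,195) and the tab's base puts the keeper at x ≈ 38 and the bar at 37–39. The bar is under the lip against the plate and the force is rising, so it has stopped. Releasing.

Call:
move_arm(deltas=[[[0,0,0,0.3,0,0,1],[0,0,0,0.3,0,0,0.5],[0,0,0,0.3,0,0,0.2],[0,0,0,0.3,0,0,0.1],[0,0,0,0.3,0,0,0.1]]])

```text
clock: 12.65
eef_pos: [0.5376, -0.2799, 0.1346]
tcp_rot: [[0.01, 0.122, 0.992], [-0.002, 0.993, -0.122], [-1.0, -0.0, 0.01]]
wrist_force: [-0.1, -0.0, -1.0]
opening: 0.0382
```

Call:
move_arm(deltas=[[[0,-0.1,0,1,0,10,0.1],[0,-0.1,0,1,0,30,0.1],[0,-0.1,0,1,0,60,0.1],[0,-0.1,0,1,0,80,0.4],[0,-0.1,0,1,0,85,1]]])

```text
clock: 13.07
eef_pos: [0.5399, -0.2812, 0.2239]
tcp_rot: [[0.026, 0.123, 0.992], [-0.004, 0.992, -0.123], [-1.0, -0.0, 0.026]]
wrist_force: [-0.1, 0.0, 0.3]
opening: 0.015
```

Run:
```python
from h import *
o=env.get_obs(); print(tocase(o['eef_pos']),o['clock'],o['opening'],o['wrist_force'],o['torque'])
out=[]
for n,(v,u) in dict(side=(140,250),top=(165,225)).items():
    I,D=env.read_camera(n); cv2.imwrite(f'pics/{n}11.png',I[...,::-1]); np.save(f'pics/{n}11.npy',D); reds(n,I,D)
    out.append(cv2.resize(I[v:v+75,u:u+75,::-1],None,fx=5.3,fy=5.3,interpolation=cv2.INTER_CUBIC))
cv2.imwrite('pics/c11.png',np.hstack(out))
```

```text
[ 65.59981508  -0.70950609 223.89271259] 13.0667 0.01504354026464632 [-0.13427668  0.02060331  0.32589683] [-0.03999136  0.00914185  0.02496639]
side [282 165   9  16  76] med [ -4.6  -5.  175.9] min [ -9.3 -14.8 165.1] max [  2.1  10.5 186.1]
side [308 180  17  12  92] med [ 52.7  -4.8 142.5] min [ 39.9  -9.3 130.5] max [ 68.4   6.2 150.7]
top [265 169   9  14  88] med [ 53.3  -0.4 143.8] min [ 41.5  -7.2 136.4] max [ 68.4   8.1 150.2]
top [259 198  12   6  56] med [ -4.2   0.2 178.7] min [ -7.8 -11.3 167.2] max [ -0.8  11.6 187.6]
```

View pics/c11.png

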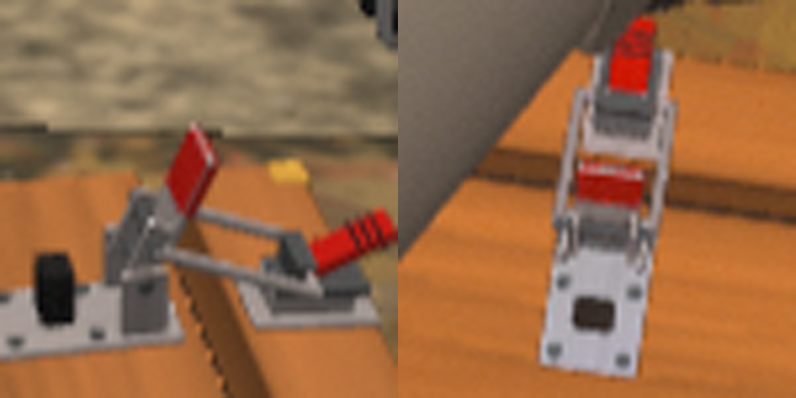

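The side view shows the bail lying to the hook, with the tab resting out at about (355,240). The top view shows the lip covering the bar, so it is hooked. Next the lever: shut the fingers and come down on its lid side.

Call:
move_arm(deltas=[[[0,0.1,0,-12,1.5,0,1],[0,0.2,0,-25,3.2,0,1],[0,0.25,0,-38,5,0,1],[0,0.25,0,-43,6,0,1],[0,0.25,0,-43,6,-8,1]]])

```text
clock: 13.58
eef_pos: [0.4944, -0.2746, 0.2133]
tcp_rot: [[-0.003, 0.124, 0.992], [-0.002, 0.992, -0.124], [-1.0, -0.002, -0.003]]
wrist_force: [-0.5, -0.6, 0.2]
opening: -0.0003
```

Call:
move_arm(deltas=[[[0,0,0,0,0,-12,1],[0,0,0,0,0,-24,1],[0,0,0,0,0,-35,1],[0,0,0,0,0,-36,1]]])

```text
clock: 13.92
eef_pos: [0.4931, -0.2736, 0.174]
tcp_rot: [[-0.008, 0.123, 0.992], [-0.0, 0.992, -0.123], [-1.0, -0.001, -0.008]]
wrist_force: [-0.7, -0.1, 0.2]
opening: -0.0002
```

Run:
```python
from h import *
o=env.get_obs(); print(tocase(o['eef_pos']),o['clock'],o['opening'],o['wrist_force'],o['tcp_rot'],o['qpos'])
```

```text
[ 18.19383881   1.22779025 174.0410816 ] 13.9167 -0.00019924332107172651 [-0.70028541 -0.1090751   0.21833057] [[-7.99326781e-03  1.23352932e-01  9.92330672e-01]
 [-3.93803807e-04  9.92361909e-01 -1.23359987e-01]
 [-9.99967976e-01 -1.37683301e-03 -7.88363764e-03]] [  2.27621052  22.07753731  25.78674648 108.91676239 -11.68735792
  52.00963249 116.63053493]
```

Call:
move_arm(deltas=[[[0,-0.08,0,-4,0,2,1],[0,-0.08,0,-8,0.4,4,1],[0,-0.08,0,-12,0.8,4,1],[0,-0.08,0,-14,1,4,1]]])

```text
clock: 14.25
eef_pos: [0.4807, -0.2727, 0.1794]
tcp_rot: [[0.005, 0.123, 0.992], [-0.001, 0.992, -0.123], [-1.0, -0.001, 0.005]]
wrist_force: [6.5, 0.8, 2.6]
opening: -0.0002
```

Call:
move_arm(deltas=[[[0,0,0,-3,0.4,0,1],[0,0,0,-6,0.8,0,1],[0,0,0,-9,1.2,0,1],[0,0,0,-9,1.2,0,1]]])

```text
clock: 14.58
eef_pos: [0.4741, -0.2719, 0.1815]
tcp_rot: [[0.011, 0.123, 0.992], [-0.003, 0.992, -0.123], [-1.0, -0.001, 0.012]]
wrist_force: [7.1, 1.4, 3.5]
opening: -0.0002
```

Run:
```python
from h import *
o=env.get_obs(); print(tocase(o['eef_pos']),o['clock'],o['wrist_force'],o['tcp_rot'])
I,D=env.read_camera('side');reds('side',I,D)
```

```text
[ -0.86365292   0.64601594 181.53781496] 14.5833 [7.10556334 1.38432422 3.47562368] [[ 0.01145287  0.1226531   0.99238352]
 [-0.00273123  0.99244875 -0.12262964]
 [-0.99993068 -0.00130597  0.01170138]]
side [276 164   6  15  45] med [-17.5  -7.2 178.5] min [-18.5 -14.9 168.6] max [-13.8  10.4 190.1]
side [306 179  16  12  94] med [ 49.1  -4.3 144.5] min [ 35.9  -9.4 136.2] max [ 62.3   7.5 152.6]
```

Call:
move_arm(deltas=[[[0,0.05,0,-4,0.5,0,1],[0,0.1,0,-8,1,0,1],[0,0.1,0,-12,1.4,0,1],[0,0.1,0,-14,1.6,0,1],[0,0.1,0,-14,1.6,0,1]]])

```text
clock: 15.05
eef_pos: [0.4631, -0.2706, 0.1834]
tcp_rot: [[0.008, 0.122, 0.993], [-0.005, 0.993, -0.122], [-1.0, -0.004, 0.008]]
wrist_force: [8.6, 0.5, 0.7]
opening: 0.0002
```

Run:
```python
from h import *
o=env.get_obs(); print(tocase(o['eef_pos']),o['clock'],o['wrist_force'],o['tcp_rot'][0])
I,D=env.read_camera('side');reds('side',I,D)
```

```text
[-11.99209791   0.59666351 183.35221806] 15.05 [8.62982566 0.47424147 0.69918714] [0.00784149 0.12165648 0.99254129]
side [272 163   6  16  22] med [-24.9 -12.5 187. ] min [-27.1 -15.6 170.8] max [-20.8   6.3 192. ]
side [305 179  16  12  95] med [ 47.1  -4.5 146.1] min [ 33.7 -10.  136. ] max [ 60.2   7.3 153.9]
```

Call:
move_arm(deltas=[[[0,0.05,0,-4,0.5,-1,1],[0,0.05,0,-8,1,-3,1],[0,0.05,0,-12,1.4,-5,1],[0,0.05,0,-16,1.9,-6,1],[0,0.05,0,-16,1.9,-6,1]]])

```text
clock: 15.52
eef_pos: [0.4504, -0.2695, 0.1801]
tcp_rot: [[0.011, 0.121, 0.993], [-0.007, 0.993, -0.121], [-1.0, -0.005, 0.012]]
wrist_force: [6.8, 1.3, 8.1]
opening: 0.0002
```

Run:
```python
from h import *
o=env.get_obs(); print(tocase(o['eef_pos']),o['clock'],o['wrist_force'],o['tcp_rot'][0])
I,D=env.read_camera('side');reds('side',I,D)
```

```text
[-2.47238589e+01  1.63261716e-01  1.80135686e+02] 15.5167 [6.77365877 1.25885135 8.09617772] [0.01090323 0.12109401 0.99258116]
side [264 165   9  16  43] med [-37.  -10.6 181.7] min [-41.9 -15.5 168.3] max [-29.2   7.8 189.9]
side [304 178  15  12  89] med [ 43.6  -4.6 147.6] min [ 31.3 -11.6 139. ] max [ 56.1   7.  156.4]
```

Call:
move_arm(deltas=[[[0,0.05,0,-4,0.5,-3,1],[0,0.05,0,-7,0.9,-6,1],[0,0.05,0,-10,1.2,-8,1],[0,0.05,0,-13,1.6,-11,1],[0,0.05,0,-13,1.6,-11,1]]])

```text
clock: 15.98
eef_pos: [0.4386, -0.2686, 0.171]
tcp_rot: [[0.01, 0.121, 0.993], [-0.008, 0.993, -0.121], [-1.0, -0.007, 0.011]]
wrist_force: [3.4, 0.0, 7.3]
opening: -0.0003
```

Run:
```python
from h import *
o=env.get_obs(); print(tocase(o['eef_pos']),o['clock'],o['wrist_force'],o['tcp_rot'][0])
I,D=env.read_camera('side');reds('side',I,D)
```

```text
[-36.52358516  -0.43532815 170.99903306] 15.9833 [3.37641707 0.03971451 7.30763205] [0.00976291 0.12129408 0.9925686 ]
side [255 170  13  14  65] med [-49.5  -8.8 173.5] min [-57.  -14.7 163.2] max [-38.1  10.9 179.4]
side [302 177  15  12  87] med [ 40.4  -4.8 149.7] min [ 29.5 -10.  141. ] max [ 52.9   6.6 158. ]
```

Call:
move_arm(deltas=[[[0,0.05,0,-3,0.4,-4,1],[0,0.05,0,-6,0.7,-8,1],[0,0.05,0,-8,1,-12,1],[0,0.05,0,-9,1.1,-14,1],[0,0.05,0,-9,1.1,-14,1]]])

```text
clock: 16.45
eef_pos: [0.4285, -0.2675, 0.1567]
tcp_rot: [[0.003, 0.122, 0.993], [-0.008, 0.993, -0.122], [-1.0, -0.007, 0.004]]
wrist_force: [-0.2, 0.6, -0.7]
opening: 0.0002
```

Run:
```python
from h import *
o=env.get_obs(); print(tocase(o['eef_pos']),o['clock'],o['wrist_force'],o['tcp_rot'][0])
I,D=env.read_camera('side');reds('side',I,D)
```

```text
[-46.72407691  -0.51774392 156.72548298] 16.45 [-0.17010926  0.57868988 -0.70448579] [0.0029093  0.12173603 0.99255825]
side [301 175  14  14  82] med [ 37.   -5.  151.5] min [ 27.6 -10.  141.1] max [ 49.    7.3 162.3]
side [248 184  15   9 107] med [-60.   -6.1 149.6] min [-70.4 -15.  145.2] max [-47.6  10.6 151.4]
```

Lever snapped home (face at z ≈ 150). I'll press it gently over its rest.

Call:
move_arm(deltas=[[[0,0,0,-5,0.6,0,1],[0,0,0,-9,1.1,0,1],[0,0,0,-9,1.1,-2,1],[0,0,0,-9,1.1,-4,1],[0,0,0,-9,1.1,-4,1]]])

```text
clock: 16.92
eef_pos: [0.4196, -0.2663, 0.1525]
tcp_rot: [[0.003, 0.122, 0.993], [-0.008, 0.993, -0.122], [-1.0, -0.007, 0.004]]
wrist_force: [-0.3, 0.6, -0.3]
opening: -0.0003
```

Call:
move_arm(deltas=[[[0,0,0,0,0,-0.7,1],[0,0,0,0,0,-1.2,1],[0,0,0,0,0,-1.2,1]]])

```text
clock: 17.17
eef_pos: [0.4197, -0.2663, 0.1512]
tcp_rot: [[0.003, 0.121, 0.993], [-0.007, 0.993, -0.121], [-1.0, -0.007, 0.004]]
wrist_force: [0.6, 0.9, -0.6]
opening: 0.0002
```

Call:
move_arm(deltas=[[[0,0,0,0,0,-0.6,1],[0,0,0,0,0,-1,1],[0,0,0,0,0,-1,1]]])

```text
clock: 17.42
eef_pos: [0.4198, -0.2663, 0.1503]
tcp_rot: [[0.003, 0.121, 0.993], [-0.007, 0.993, -0.121], [-1.0, -0.007, 0.004]]
wrist_force: [-0.4, 1.4, 1.1]
opening: 0.0001
```

Call:
move_arm(deltas=[[[0,0,0,0,0,-0.6,1],[0,0,0,0,0,-1,1],[0,0,0,0,0,-1,1]]])

```text
clock: 17.67
eef_pos: [0.4197, -0.2664, 0.15]
tcp_rot: [[0.003, 0.122, 0.993], [-0.007, 0.993, -0.122], [-1.0, -0.007, 0.004]]
wrist_force: [-4.0, 2.0, 9.4]
opening: 0.0003
```

Call:
move_arm(deltas=[[[0,0,0,0,0,-0.9,1],[0,0,0,0,0,-1.2,1],[0,0,0,0,0,-1.2,1]]])

```text
clock: 17.92
eef_pos: [0.4197, -0.2664, 0.1499]
tcp_rot: [[0.003, 0.122, 0.993], [-0.006, 0.993, -0.122], [-1.0, -0.006, 0.004]]
wrist_force: [-5.6, 2.5, 13.7]
opening: 0.0001
```

Call:
move_arm(deltas=[[[0,0,0,0,0,-1.3,1],[0,0,0,0,0,-1.3,1],[0,0,0,0,0,-1.3,1],[0,0,0,0,0,-1.3,1],[0,0,0,0,0,-1.3,1]]])

```text
clock: 18.33
eef_pos: [0.4197, -0.2664, 0.1499]
tcp_rot: [[0.004, 0.122, 0.992], [-0.005, 0.992, -0.122], [-1.0, -0.005, 0.004]]
wrist_force: [-5.4, 4.2, 16.3]
opening: 0.0
```

Call:
move_arm(deltas=[[[0,0,0,0,0,-1.3,1],[0,0,0,0,0,-1.3,1],[0,0,0,0,0,-1.3,1],[0,0,0,0,0,-1.3,1],[0,0,0,0,0,-1.3,1]]])

```text
clock: 18.75
eef_pos: [0.4197, -0.2664, 0.1499]
tcp_rot: [[0.004, 0.123, 0.992], [-0.004, 0.992, -0.123], [-1.0, -0.004, 0.005]]
wrist_force: [-5.0, 3.3, 17.2]
opening: -0.0001
```

Held at 16–17 N for 0.8 s. Lifting clear and checking.

Call:
move_arm(deltas=[[[0,0,0,0,0,3,1],[0,0,0,0,0,15,1],[0,0,0,0,0,40,1],[0,0,0,0,0,75,1],[0,0,0,0,0,110,1]]])

```text
clock: 19.17
eef_pos: [0.4189, -0.2662, 0.2605]
tcp_rot: [[0.002, 0.123, 0.992], [-0.004, 0.992, -0.123], [-1.0, -0.004, 0.002]]
wrist_force: [0.7, -0.2, 0.2]
opening: -0.0
```

Call:
move_arm(deltas=[[[0,0,0,10,35,10,1],[0,0,0,20,70,20,1],[0,0,0,30,105,30,1],[0,0,0,40,140,40,1],[0,0,0,50,175,40,1]]])

```text
clock: 19.58
eef_pos: [0.47, -0.0897, 0.3026]
tcp_rot: [[0.006, 0.123, 0.992], [-0.004, 0.992, -0.123], [-1.0, -0.003, 0.006]]
wrist_force: [0.7, -1.6, 0.1]
opening: 0.0002
```

Call:
move_arm(deltas=[[[0,0,0,10,35,0,1],[0,0,0,15,70,0,1],[0,0,0,15,75,0,1],[0,0,0,15,75,0,1],[0,0,0,15,75,0,1]]])

```text
clock: 20.0
eef_pos: [0.4848, -0.0153, 0.3024]
tcp_rot: [[0.005, 0.123, 0.992], [-0.004, 0.992, -0.123], [-1.0, -0.004, 0.006]]
wrist_force: [-0.1, -0.5, 0.8]
opening: -0.0003
```

Run:
```python
from h import *
o=env.get_obs(); print(tocase(o['eef_pos']),o['clock'],o['wrist_force'])
out=[]
for n,(v,u) in dict(side=(150,220),top=(160,195)).items():
    I,D=env.read_camera(n); reds(n,I,D)
    out.append(cv2.resize(I[v:v+150,u-20:u+130,::-1],None,fx=2.6,fy=2.6,interpolation=cv2.INTER_CUBIC))
    for t in ('jar_violet','drier_bottle','eraser','keeper'): print(n,t,[(np.round(x['location'],1),round(x['conf'],2)) for x in env.pinpoint(t,n)[:1]])
cv2.imwrite('pics/c12.png',np.hstack(out))
```

```text
[-21.10335218 256.62053343 302.41608537] 20.0 [-0.14083825 -0.48166864  0.80939113]
side [301 175  14  14  82] med [ 36.7  -5.  151.7] min [ 27.5 -10.  140.8] max [ 48.9   6.6 162.7]
side [248 184  15   9 113] med [-59.   -5.4 149.7] min [-70.3 -15.6 145.2] max [-47.4  10.4 151.9]
side jar_violet []
side drier_bottle [(array([268.3, 307.2]), 0.95)]
side eraser [(array([212.2, 266.9]), 0.56)]
side keeper [(array([302.2, 189.5]), 0.91)]
top [264 176   8  12  83] med [ 38.7   0.5 154.3] min [ 27.9  -6.7 143.3] max [ 50.1   7.7 163.8]
top [254 222  14  12 130] med [-57.9   0.6 149.8] min [-68.6 -12.  142.7] max [-46.7  13.2 153.2]
top jar_violet [(array([198.9, 225.1]), 0.74)]
top drier_bottle [(array([319.1, 237.8]), 0.67)]
top eraser [(array([266.3, 267.3]), 0.59)]
top keeper [(array([266.9, 191.3]), 0.68)]
```

View pics/c12.png

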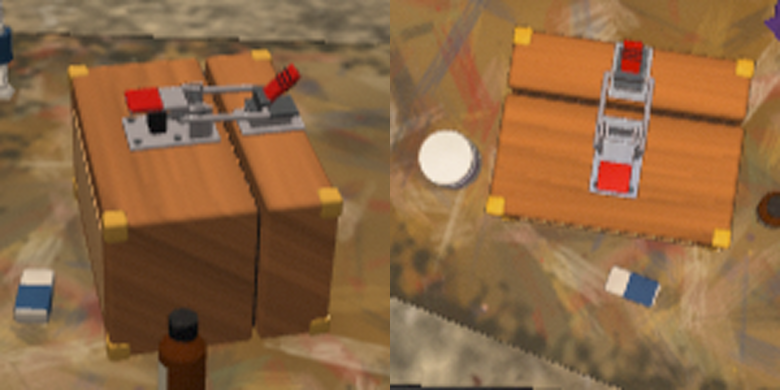

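Lever flat and home at (145,98), lid seam closed to a thin parallel gap, hook engaged, bystanders where they were.

```bash
python3 -c "
from rig import env
print(env.finish_job())"
```

```text
the job is handed in; nothing more can be done
None
```

The case is latched and I handed the job in at about 20 s. No verdict was reported.

- **Hooking:** I pinched the bail by its red tab at 20 N and lowered the bar beyond the lip. The hook's floor showed as a 7 N jump. I drew the bar back until it stopped at about 7.6 N, then let go.
- **Lever:** I pushed it over with the shut fingers, with readings peaking at about 11 N. It snapped home past centre. I then pressed it over its rubber rest, building to 14 N and then holding about 16–17 N for some 0.8 s. The sideways force while pressing was about 6 N.
- **Last checks:** With the arm clear, the lever handle lay flat at z ≈ 150 mm and the seam was closed to a narrow parallel gap. The red handle and tab were in the same place as before the press. The bottle and eraser were found within 1–2 pixels of their first positions.

**Less certain:**
- The networks put the jar about 5 pixels off its first position. They missed it altogether in the last side view. It looked untouched in the top picture, and nothing came near it at its height.
- I placed the bar under the lip from the force stop and the pictures. I did not test it with a pull, since you asked for no hard tugging on the bail.

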